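Put the peeler in its tray and click the tray home under the chopping board

ROBOT

A 6-joint arm with a two-finger parallel gripper is mounted at the origin on a cart in front of the work surface, level with it; the furniture and walls round the work are solid. World frame = base frame: x ahead of the robot, y to its left, z up, the work surface at z = 0. Lengths are in mm, angles in rad, forces in N, time in s.
With the tool pointing down it reaches from about 275 to 850 mm from the base axis. Payload 5.2 kg.
Tool frame: the origin (TCP) lies between the finger pads; the fingertips stand 11 mm ahead of it and the grasp point (between the pads) lies 8 mm behind it; z points along the fingers, y is the line along which they close (so a half turn about z gives the same grasp; the last joint's range is limited). The gripper opens to 85 mm and grips with 20 to 120 N. Pads are 22 mm wide; open, the fingers measure 114 mm over their backs; the gripper's body (76 mm by 85 mm) begins 54 mm behind the grasp point. The pads swing forward as they close: fully open they stand 13 mm farther back than shut.
Start: joints at [0.9, 0.259, 1.535, -0, 1.348, -0.203], TCP at [247.988, 490.925, 242.31] pointing down, gripper open.
Joint ranges: [-3.14, 3.14], [-0.91, 2.08], [0.19, 2.58], [-1.22, 4.36], [0.22, 2.71], [-3.12, 3.12]. Speed limits (rad/s): [2.57, 2.57, 3.14, 3.14, 3.14, 3.14].

INTERFACE

Orientations are given as a rotation vector (axis times angle).
In Python, from plant import get_state, imaging, order gives the robot as it stands. The module is installed in compiled form; this text tells all that it offers.
- The arm moves only by the tool apply_moves, never from a script. Its argument "targets" is a list of rows, each an object of numbers: "x", "y", "z": the shift along the world's x, y, z each as a share of 100 mm, from -1 to 1; "ax", "ay", "az": the turn, a rotation vector about the world's x, y, z each as a share of 90 degrees, from -1 to 1; "gripper": the gripper command: -1 is fully open, 1 is shut, values between are in proportion. A call has 1 to 12 rows; each row is the pose to reach, as a shift and turn from the pose commanded when the call began; what a row does not reach only later rows make up. A row lasts 1/10 s, in which the tool goes at most 50 mm and 8.59 degrees, less where a joint would pass 70% of its speed; a pose out of reach is approached as far as the arm can. A call with a number of a shift or a turn outside -1 to 1 is refused whole. A call with a gripper value outside its range is refused whole. The fingers move at their own pace and stop on an object; the grip force is fixed at half the most. Time passes only in rows, so rows that repeat a pose let the fingers close. It gives the time, the measured TCP pose, the force, the opening and the grip force at its end, in the units of the state.
- get_state(): the state, without advancing time (a new reading comes with each control period).
- imaging.capture(name): name is "scene" or "top" or "wrist"; returns (picture, depth): 420x560x3 uint8, red, green, blue; 420x560 float32, mm along the optical axis (not along the pixel's ray), 0 where there is no reading.
- imaging.calibration(name): a dict with "fov_y" (degrees; the focal length in pixels is half the picture's height over the tangent of half this angle, whatever the lens; pixels are square), "cx", "cy" (the principal point, pixels), "R" (3x3) and "t" (3): a world point X has camera coordinates R X + t; the wrist camera has in their place "hand_eye" (4x4, takes a point from camera to tool coordinates, whose origin is the TCP and whose axes are the flange's). Camera axes: x right, y down, z forward; pixel columns grow to the right and rows downward; lengths in mm; the calibration is good to about 2 mm. A picture is of the moment at which its call begins: read the wrist's pose just before it. calibration takes no time and is no camera call.
- order.job_done(): hands the job in; it is judged then, once.
The state is a dict: "time": time; "joint_pos": joint angles; "qd": joint speeds; "joint_efforts": joint torques, N m; "tcp_pos": TCP position; "tool_rot": TCP orientation; "force": force on the tool from outside, world axes, zero at the start; "wrist_torque": the same for the moment, N m; "gripper_width": finger opening in mm; "grip_force": force on a finger pad.
Only numpy, scipy, OpenCV 4.12 (cv2) and the standard library are available. Lean on these libraries where they do the work, as an engineer would, in place of code of your own. Each camera call takes 0.05 s, during which the arm holds its last target. There are 200 camera calls.

TASK

The peeling is done: lay the peeler from the chopping board flat in the steel tray, then slide the tray along the worktop into the space under the board, handle outwards, until its catch has clicked and the tray rests fully home against its stops. Push only as hard as the catch needs - do not ram the stops, and let neither the tray nor the peeler press against the underside of the board. Leave the other things where they are.

Things in the scene. Friction and masses are not known exactly. Their poses are not given: they have to be found in the camera images.
- board_frame: fixed wooden frame under the chopping board; origin at worktop height under the board's middle. The tray slides in along its +x: mouth on the -x side, closed back at +x. Two side rails (x -99 to 120 mm, 18 mm thick, rounded ends at the mouth) leave a channel 105 mm wide about y = 0, narrowed smoothly to 101.4 mm from x -38 to -15 mm; its floor is the worktop
- board: light wooden chopping board fixed on the frame, 245 mm (x, -122.5 to 122.5) by 165 mm (y), 18 mm thick, same axes as the frame; origin at the middle of its underside, 46 mm above the worktop; its top is 64 mm above the worktop
- catch_left (a joint): how far the left roller of the catch is pushed aside from rest, in m. The catch and two rubber stops sit at the back of the frame on one steel plate: the striker pushes two sprung rollers apart and drops behind them. 0 with no tray in the catch, about 0.004 as the striker passes, about 0.0017 (give or take 0.0008, as the tray may lie a little off-centre) when the tray is home against the stops
- home (a point): the frame's point where the tray's origin comes when home, with the catch plate in mid-position; axes of the frame. The plate is screwed on through slots and sits up to 8 mm nearer the mouth or farther in, so the true depth must be felt. The tray's front then stands 6 to 22 mm out of the board's edge, the end of its handle 48 to 64 mm
- plate_mid (a point): middle of the back of the channel (axes of the frame), where the catch acts. It resists from 10 mm before home, most (7 to 11 N) some 7 mm before, then ever less till 4 mm before, where it snaps the tray onto the stops and holds it with about 5 N: the tray runs ahead of what pushes it. Left short of that, the tray is pushed back. Rubbing on the worktop adds 1 to 5 N. The stops hardly yield; they should take no more than 25 N
- tray: low loose steel tray on the worktop, about 0.3 kg; origin at worktop height, mid-length; +x to its rear, which goes in first. 215 long (x), 100 wide, walls 34 high and 2.5 thick, floor 3 thick; wooden front at x -107.5 to -93.5, 38.5 high; inside x -93.5 to 105, y -47.5 to 47.5 (all mm). A striker for the catch (14 mm wide wedge head, z 15 to 29) stands out 24 mm from the middle of the rear
- handle (a point): middle of the tray's wooden stub handle: a bar along the tray's x, 20 mm wide (y), 24 mm high (z 8 to 32 mm above the worktop), standing 42 mm out from the front (tray x -107.5 to -149.5 mm); axes of the tray
- peeler: vegetable peeler with a yellow handle lying on the board, 170 by 25 by 18 mm, 0.08 kg; origin in the middle of its length at its underside; long along its x: handle from x -85 to 0 mm (25 mm wide, 17 mm high), metal blade from 0 to +85 mm
- garlic: garlic bulb on the board, to be left alone; origin at its underside
- spice_jar: slant-mouthed spice jar, to be left alone; origin at its underside
- tumbler: drinking glass, to be left alone; origin at its underside
- teaspoon: teaspoon, to be left alone; origin at its underside
- espresso_cup: small coffee cup, to be left alone; origin at its underside

How it is judged:
By the outcome, as a careful person would: the job done as asked, in the order asked, and still so for the second after the job is handed in, with the robot touching nothing.
It also fails if it takes over 72 s, if anything falls off the work surface, if the arm or the gripper's body presses on something with over 40 N, if the wrist force passes 120 N, or if a joint passes its speed limit or range.

## Working session

There is one attempt and no reset: what is moved stays moved. The work goes in short steps, Python scripts to look and compute and a tool call to move; the robot and the scene stay as the last step left them, time stands still between calls to the robot, and variables do not carry over. Pictures are saved under pics/ and viewed, at most 10 in all, crops included, and the job is handed in when it is done.

Besides the shell and the picture viewer there is one more tool, called after ">>>" as name([rows], argument=value, ...), one row to a line, values as JSON. apply_moves: Moves the arm, as the interface text tells. Shift numbers are shares of 100 mm and turn numbers shares of 90 degrees, none past 1 either way. Its arguments: {"type":"object","properties":{"targets":{"type":"array"}},"required":["targets"]}

```bash
mkdir -p pics
cat > h.py <<'E'
import numpy as np, cv2
from plant import get_state, imaging, order
def cap(n):
    s=get_state(); p,d=imaging.capture(n); c=imaging.calibration(n)
    f=p.shape[0]/2/np.tan(np.radians(c["fov_y"])/2)
    if "R" in c: R=np.array(c["R"]);t=np.array(c["t"]); Rw=R.T; o=-R.T@t
    else:
        H=np.array(c["hand_eye"]); Rt=cv2.Rodrigues(np.array(s["tool_rot"],float))[0]
        Rw=Rt@H[:3,:3]; o=Rt@H[:3,3]+np.array(s["tcp_pos"])
    v,u=np.mgrid[:p.shape[0],:p.shape[1]]
    P=np.dstack([(u-c["cx"])/f*d,(v-c["cy"])/f*d,d])@Rw.T+o
    P[d==0]=np.nan
    return p,P
def save(n,p): cv2.imwrite("pics/"+n+".png",p[:,:,::-1])
E
python3 - <<'E'
from h import *
for n in("top","scene"):
    p,P=cap(n); save(n+"1",p); np.savez(n+"1.npz",p=p,P=P)
    c=imaging.calibration(n);print(n,c)
print(get_state())
E
```

```text
top {'fov_y': 56.26657832693223, 'cx': 287.16158620172956, 'cy': 210.32401293019404, 'R': array([[-0.02128684, -0.99965282, -0.01552765],
       [-0.99063516,  0.02318483, -0.13455275],
       [ 0.13486605,  0.01251804, -0.99078476]]), 't': array([ 39.15229717, 516.18531076, 974.1188535 ])}
scene {'fov_y': 49.78932928252911, 'cx': 271.5987132029133, 'cy': 210.9477625633556, 'R': array([[ 0.73557452, -0.67736566, -0.01029018],
       [-0.48271012, -0.51341297, -0.70950551],
       [ 0.47531155,  0.52686135, -0.70462476]]), 't': array([-378.99064855,  311.93125997, 1290.89999752])}
{'time': 0.1, 'joint_pos': array([ 9.00209520e-01,  2.59246316e-01,  1.53599389e+00, -1.43986907e-05,
        1.34800139e+00, -2.02765978e-01]), 'qd': array([ 2.36477857e-04,  6.03738523e-05, -3.61432031e-03, -1.29476756e-03,
        1.37189657e-03,  6.42973414e-05]), 'joint_efforts': array([ 1.90734965e-03, -4.46966064e+01, -2.91246665e+01, -5.29858380e-05,
        6.29730901e-03,  2.16493788e-05]), 'tcp_pos': array([247.68863045, 490.54734803, 241.56250129]), 'tool_rot': array([-7.28004653e-01, -3.05537341e+00,  2.35590228e-03]), 'force': array([ 0.35072303,  0.13213276, -0.67831336]), 'wrist_torque': array([0.00254674, 0.0494014 , 0.01087521]), 'grip_force': 0.0, 'gripper_width': 85.58402634644827}
```

View pics/top1.png

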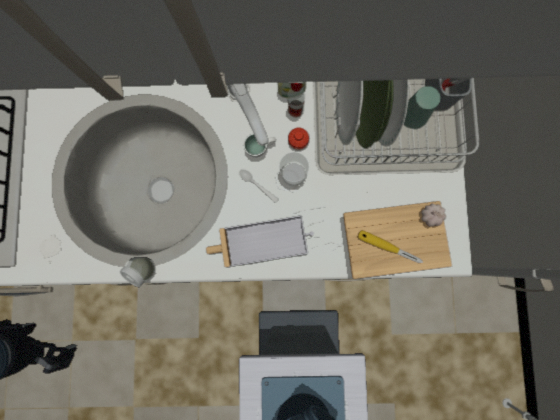

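View pics/scene1.png

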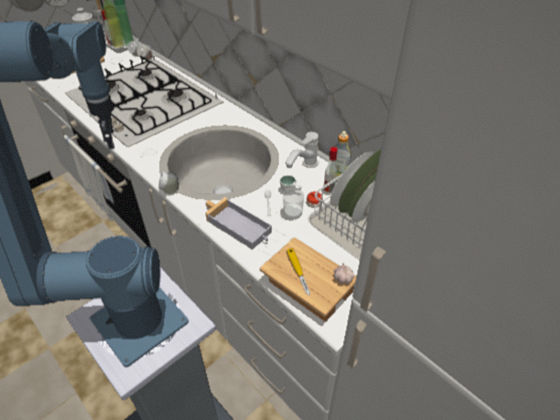

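The top view shows the tray at (265,243) with its handle at (213,250) and striker at (310,235). The board is at (397,240), with the peeler's yellow handle at (375,241), blade tip at (418,261), and the garlic at (432,215). The mouth faces image-left (+y), so the tray slides along about -y.

```bash
cat > m.py <<'E'
from h import *
z=np.load("top1.npz");p=z["p"];P=z["P"]
def reg(m,name,box):
    mm=np.zeros(m.shape,bool);u0,v0,u1,v1=box;mm[v0:v1,u0:u1]=m[v0:v1,u0:u1]
    q=P[mm];q=q[~np.isnan(q[:,0])]
    c,s,a=cv2.minAreaRect(q[:,:2].astype(np.float32))
    bx=cv2.boxPoints((c,s,a))
    print(name,len(q),"c",np.round(c,1),"size",np.round(s,1),"ang",round(a,2),"z",np.round(np.percentile(q[:,2],[5,50,95]),1),"corners",bx.round().tolist(),"mean",q.mean(0).round(1))
    return q
Z=P[:,:,2]
reg((Z>56)&(Z<72),"board",(335,190,460,290))
hsv=cv2.cvtColor(p,cv2.COLOR_RGB2HSV)
reg(hsv[:,:,1]>200,"?sat",(335,190,460,290))
reg(Z>71,"peeler",(352,225,424,268))
reg(Z>71,"garlic",(415,198,450,230))
reg((Z>26),"trayhigh",(200,205,309,275))
reg((Z>35.5),"front",(200,205,240,275))
reg((Z>15),"striker",(304,225,318,245))
reg((Z>5),"cup",(115,252,160,290))
print("work z",np.nanmedian(Z[180:210,330:340]),np.nanmedian(Z[250:270,325:340]),"tray floor",np.nanmedian(Z[235:250,245:290]))
for uv in[(213,250),(222,249),(229,266),(221,231),(303,218),(308,257),(312,235),(375,240),(400,250),(418,261)]: print(uv,P[uv[1],uv[0]].round(1),hsv[uv[1],uv[0]])
big=cv2.resize(p[190:295,195:460],None,fx=3,fy=3,interpolation=cv2.INTER_CUBIC);save("crop",big)
E
python3 m.py
```

```text
board 5858 c [ 435.6 -242.2] size [165.3 245.8] ang 5.82 z [61.4 64.4 67.5] corners [[341.0, -128.0], [366.0, -373.0], [530.0, -356.0], [505.0, -112.0]] mean [ 430.7 -238.3   64.4]
?sat 51 c [ 428.7 -191.7] size [94.2 18.5] ang 67.34 z [77.1 80.6 83.5] corners [[402.0, -232.0], [419.0, -239.0], [455.0, -152.0], [438.0, -145.0]] mean [ 432.3 -181.7   80.5]
peeler 400 c [ 417.3 -217.2] size [158.5  24.2] ang 65.38 z [75.  79.7 83.2] corners [[373.0, -284.0], [395.0, -294.0], [461.0, -150.0], [439.0, -140.0]] mean [ 428.7 -191.4   79.4]
garlic 427 c [ 490.  -325.8] size [53.1 55.2] ang 0.83 z [ 88.8 101.5 113.2] corners [[463.0, -299.0], [464.0, -354.0], [517.0, -353.0], [516.0, -298.0]] mean [ 488.7 -321.5  101.5]
trayhigh 613 c [437.9 106.8] size [100.3 265.7] ang 8.0 z [28.7 35.8 40.3] corners [[370.0, 231.0], [407.0, -32.0], [506.0, -18.0], [469.0, 245.0]] mean [432.6 141.4  35.4]
front 222 c [429.  190.1] size [ 76.5 101.1] ang 89.69 z [35.9 38.1 41.2] corners [[378.0, 152.0], [479.0, 152.0], [480.0, 228.0], [379.0, 229.0]] mean [427.8 187.6  38.3]
striker 47 c [448.6 -25.4] size [23.4 38.1] ang 88.5 z [24.2 31.1 38.2] corners [[429.0, -37.0], [467.0, -38.0], [468.0, -14.0], [430.0, -13.0]] mean [453.  -23.3  31.4]
cup 814 c [374.8 424.2] size [ 87.6 116.3] ang 0.07 z [ 6.7 62.4 76.7] corners [[331.0, 482.0], [331.0, 366.0], [419.0, 366.0], [419.0, 482.0]] mean [374.6 400.1  54.4]
work z 0.4238485502160074 -0.2579853622933115 tray floor 3.2577340800928596
(213, 250) [419.7 218.8  32.6] [ 17  99 175]
(222, 249) [421.5 194.9  37.7] [ 18 104 162]
(229, 266) [378.4 177.4  36.1] [ 18  40 141]
(221, 231) [467.3 197.6  37.2] [ 18  98 182]
(303, 218) [500.1 -13.5   0.7] [ 53   5 193]
(308, 257) [397.2 -23.7   2.2] [ 48   7 194]
(312, 235) [452.4 -34.5  30.4] [ 45   3 164]
(375, 240) [ 433.2 -183.4   83. ] [ 24 199 168]
(400, 250) [ 408.3 -245.8   69.2] [ 30  15 152]
(418, 261) [ 380.8 -288.6   66.4] [ 30  10 153]
```

View pics/crop.png

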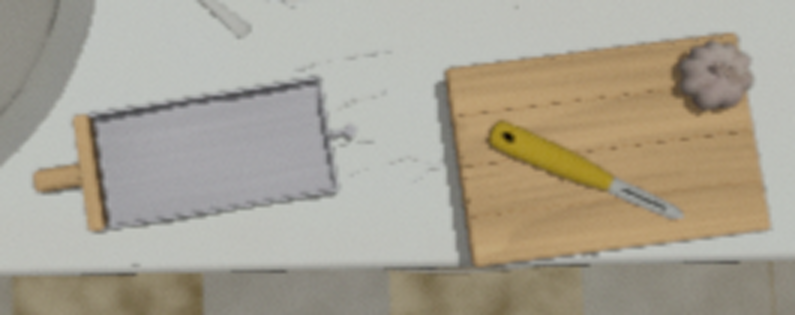

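The estimates agree with the given sizes:

| Item | Position | Yaw | Check |
|---|---|---|---|
| Board | (435.6, -242.2) | -84.2° | 165.3 × 245.8, top at z 64.4 |
| Tray | axis through about (438, 107) | -82° | 100.3 wide |
| Peeler | grasp near (426, -198) | about -114.6° | — |

Next I move over the peeler.

>>> apply_moves([
  {"x": 0.08, "y": -0.33, "z": 0, "ax": 0, "ay": 0, "az": -0.05, "gripper": -1},
  {"x": 0.16, "y": -0.66, "z": 0, "ax": 0, "ay": 0, "az": -0.1, "gripper": -1},
  {"x": 0.25, "y": -1, "z": 0, "ax": 0, "ay": 0, "az": -0.14, "gripper": -1},
])

```text
time: 0.4
tcp_pos: [272.7, 389.8, 241.7]
tool_rot: [-1.062, -2.956, 0.002]
force: [1.3, -0.3, 1.1]
gripper_width: 85.2
grip_force: 0.0
```

>>> apply_moves([
  {"x": 0.08, "y": -0.33, "z": 0, "ax": 0, "ay": 0, "az": -0.05, "gripper": -1},
  {"x": 0.16, "y": -0.66, "z": 0, "ax": 0, "ay": 0, "az": -0.1, "gripper": -1},
  {"x": 0.25, "y": -1, "z": 0, "ax": 0, "ay": 0, "az": -0.14, "gripper": -1},
])

```text
time: 0.7
tcp_pos: [297.7, 289.6, 242.0]
tool_rot: [-1.381, -2.822, 0.001]
force: [1.2, 1.1, 0.9]
gripper_width: 85.2
grip_force: 0.0
```

>>> apply_moves([
  {"x": 0.08, "y": -0.33, "z": 0, "ax": 0, "ay": 0, "az": -0.05, "gripper": -1},
  {"x": 0.16, "y": -0.66, "z": 0, "ax": 0, "ay": 0, "az": -0.1, "gripper": -1},
  {"x": 0.25, "y": -1, "z": 0, "ax": 0, "ay": 0, "az": -0.14, "gripper": -1},
])

```text
time: 1.0
tcp_pos: [322.7, 189.7, 242.1]
tool_rot: [-1.682, -2.653, 0.0]
force: [0.7, 0.3, 0.6]
gripper_width: 85.4
grip_force: 0.0
```

>>> apply_moves([
  {"x": 0.08, "y": -0.33, "z": 0, "ax": 0, "ay": 0, "az": -0.05, "gripper": -1},
  {"x": 0.16, "y": -0.66, "z": 0, "ax": 0, "ay": 0, "az": -0.1, "gripper": -1},
  {"x": 0.25, "y": -1, "z": 0, "ax": 0, "ay": 0, "az": -0.14, "gripper": -1},
])

```text
time: 1.3
tcp_pos: [347.7, 89.7, 242.2]
tool_rot: [-1.963, -2.452, -0.0]
force: [0.9, -0.4, 0.2]
gripper_width: 85.2
grip_force: 0.0
```

>>> apply_moves([
  {"x": 0.08, "y": -0.33, "z": 0, "ax": 0, "ay": 0, "az": -0.05, "gripper": -1},
  {"x": 0.16, "y": -0.66, "z": 0, "ax": 0, "ay": 0, "az": -0.1, "gripper": -1},
  {"x": 0.25, "y": -1, "z": 0, "ax": 0, "ay": 0, "az": -0.14, "gripper": -1},
])

```text
time: 1.6
tcp_pos: [372.7, -10.3, 242.2]
tool_rot: [-2.221, -2.222, -0.0]
force: [1.0, 0.3, 0.8]
gripper_width: 85.6
grip_force: 0.0
```

>>> apply_moves([
  {"x": 0.08, "y": -0.33, "z": 0, "ax": 0, "ay": 0, "az": -0.05, "gripper": -1},
  {"x": 0.16, "y": -0.66, "z": 0, "ax": 0, "ay": 0, "az": -0.1, "gripper": -1},
  {"x": 0.25, "y": -1, "z": 0, "ax": 0, "ay": 0, "az": -0.14, "gripper": -1},
])

```text
time: 1.9
tcp_pos: [397.7, -110.3, 242.1]
tool_rot: [-2.451, -1.964, 0.0]
force: [0.5, -0.6, -0.7]
gripper_width: 85.3
grip_force: 0.0
```

>>> apply_moves([
  {"x": 0.08, "y": -0.33, "z": 0, "ax": 0, "ay": 0, "az": -0.05, "gripper": -0.6},
  {"x": 0.16, "y": -0.66, "z": 0, "ax": 0, "ay": 0, "az": -0.1, "gripper": -0.4},
  {"x": 0.28, "y": -0.86, "z": 0, "ax": 0, "ay": 0, "az": -0.14, "gripper": -0.4},
  {"x": 0.28, "y": -0.86, "z": 0, "ax": 0, "ay": 0, "az": -0.14, "gripper": -0.4},
])

```text
time: 2.3
tcp_pos: [426.8, -197.7, 241.8]
tool_rot: [2.653, 1.683, -0.0]
force: [0.1, 0.6, 0.0]
gripper_width: 59.8
grip_force: 0.0
```

```bash
cat > w.py <<'E'
import sys
from h import *
s=get_state();print(s["tcp_pos"].round(1),s["tool_rot"].round(3),s["gripper_width"])
p,P=cap("wrist");save(sys.argv[1],p);np.savez("w.npz",p=p,P=P)
hsv=cv2.cvtColor(p,cv2.COLOR_RGB2HSV)
m=(hsv[:,:,0]>20)&(hsv[:,:,0]<34)&(hsv[:,:,1]>150)
q=P[m&~np.isnan(P[:,:,0])];q=q[(q[:,2]<100)]
print(len(q),q.mean(0).round(1)); r=cv2.minAreaRect(q[:,:2].astype(np.float32));print(r,cv2.boxPoints(r).round(1).tolist(),np.percentile(q[:,2],[2,50,98]).round(1))
b=(P[:,:,2]>69)&(P[:,:,2]<100);q=P[b]
r=cv2.minAreaRect(q[:,:2].astype(np.float32));print(r)
E
python3 w.py w1
```

```text
[ 426.8 -197.7  241.8] [ 2.653  1.683 -0.   ] 59.779417291866686
566 [ 432.7 -190.4   79.3]
((430.2096862792969, -194.32374572753906), (104.0425796508789, 22.940067291259766), 64.67101287841797) [[397.6000061035156, -236.39999389648438], [418.29998779296875, -246.3000030517578], [462.79998779296875, -152.1999969482422], [442.1000061035156, -142.39999389648438]] [75.2 79.5 82.6]
((524.7403564453125, -282.4224853515625), (367.876708984375, 273.76446533203125), 77.87622833251953)
```

View pics/w1.png

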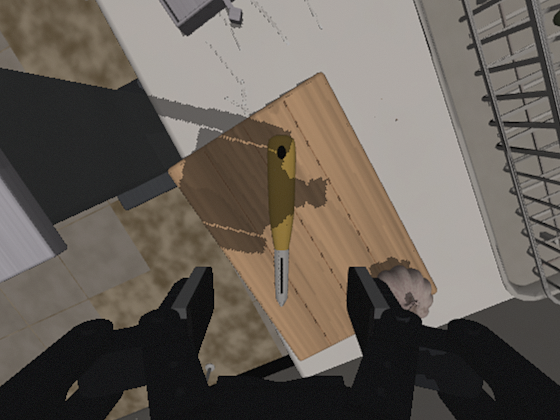

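The wrist view shows the peeler running vertically between the fingers, handle (283,140) to blade tip (282,300). It is aligned with the pads, so I descend.

>>> apply_moves([
  {"x": 0.01, "y": -0.02, "z": -0.4, "ax": 0, "ay": 0, "az": 0, "gripper": -0.4},
  {"x": 0.01, "y": -0.02, "z": -0.8, "ax": 0, "ay": 0, "az": 0, "gripper": -0.4},
  {"x": 0.01, "y": -0.02, "z": -1, "ax": 0, "ay": 0, "az": 0, "gripper": -0.4},
])

```text
time: 2.65
tcp_pos: [424.8, -194.5, 139.4]
tool_rot: [-2.644, -1.688, 0.002]
force: [-0.0, -0.2, 0.7]
gripper_width: 59.9
grip_force: 0.0
```

>>> apply_moves([
  {"x": 0, "y": 0, "z": -0.3, "ax": 0, "ay": 0, "az": 0, "gripper": -0.4},
  {"x": 0, "y": 0, "z": -0.5, "ax": 0, "ay": 0, "az": 0, "gripper": -0.4},
  {"x": 0, "y": 0, "z": -0.58, "ax": 0, "ay": 0, "az": 0, "gripper": -0.4},
  {"x": 0, "y": 0, "z": -0.63, "ax": 0, "ay": 0, "az": 0, "gripper": -0.4},
  {"x": 0, "y": 0, "z": -0.63, "ax": 0, "ay": 0, "az": 0, "gripper": -0.4},
])

```text
time: 3.15
tcp_pos: [427.0, -196.7, 79.5]
tool_rot: [-2.649, -1.689, -0.0]
force: [0.4, -0.2, -0.1]
gripper_width: 59.8
grip_force: 0.0
```

>>> apply_moves([
  {"x": 0, "y": 0, "z": 0, "ax": 0, "ay": 0, "az": 0, "gripper": 0},
  {"x": 0, "y": 0, "z": 0, "ax": 0, "ay": 0, "az": 0, "gripper": 0.5},
  {"x": 0, "y": 0, "z": 0, "ax": 0, "ay": 0, "az": 0, "gripper": 1},
  {"x": 0, "y": 0, "z": 0, "ax": 0, "ay": 0, "az": 0, "gripper": 1},
  {"x": 0, "y": 0, "z": 0, "ax": 0, "ay": 0, "az": 0, "gripper": 1},
  {"x": 0, "y": 0, "z": 0, "ax": 0, "ay": 0, "az": 0, "gripper": 1},
  {"x": 0, "y": 0, "z": 0, "ax": 0, "ay": 0, "az": 0, "gripper": 1},
])

```text
time: 3.85
tcp_pos: [427.7, -197.5, 80.5]
tool_rot: [2.648, 1.687, 0.001]
force: [-0.3, 0.8, 6.2]
gripper_width: 23.2
grip_force: 59.5
```

Gripped: width 23.2, force 59.5 N. Next I lift and carry it to the tray.

>>> apply_moves([
  {"x": 0, "y": 0, "z": 0.1, "ax": 0, "ay": 0, "az": 0, "gripper": 1},
  {"x": 0, "y": 0, "z": 0.4, "ax": 0, "ay": 0, "az": 0, "gripper": 1},
  {"x": 0, "y": 0.1, "z": 0.8, "ax": 0, "ay": 0, "az": 0, "gripper": 1},
  {"x": 0, "y": 0.3, "z": 1, "ax": 0, "ay": 0, "az": 0.06, "gripper": 1},
])

```text
time: 4.25
tcp_pos: [428.3, -168.6, 183.0]
tool_rot: [2.563, 1.807, 0.002]
force: [0.5, -0.9, -0.5]
gripper_width: 23.3
grip_force: 59.1
```

>>> apply_moves([
  {"x": 0, "y": 0.33, "z": 0, "ax": 0, "ay": 0, "az": 0.05, "gripper": 1},
  {"x": 0, "y": 0.66, "z": 0, "ax": 0, "ay": 0, "az": 0.1, "gripper": 1},
  {"x": 0, "y": 1, "z": 0, "ax": 0, "ay": 0, "az": 0.15, "gripper": 1},
  {"x": 0, "y": 1, "z": 0, "ax": 0, "ay": 0, "az": 0.15, "gripper": 1},
])

```text
time: 4.65
tcp_pos: [426.1, -63.7, 180.0]
tool_rot: [-2.33, -2.105, -0.001]
force: [-0.6, -0.4, -1.1]
gripper_width: 23.4
grip_force: 59.1
```

```bash
cat > t.py <<'E'
import sys
from h import *
s=get_state();print(s["tcp_pos"].round(1),s["tool_rot"].round(3),s["gripper_width"],s["force"].round(1))
p,P=cap("wrist");save(sys.argv[1],p);np.savez("w.npz",p=p,P=P)
E
python3 t.py w2
```

```text
[426.1 -63.7 180. ] [-2.330e+00 -2.105e+00 -1.000e-03] 23.38598125425242 [-0.6 -0.4 -1.1]
```

View pics/w2.png

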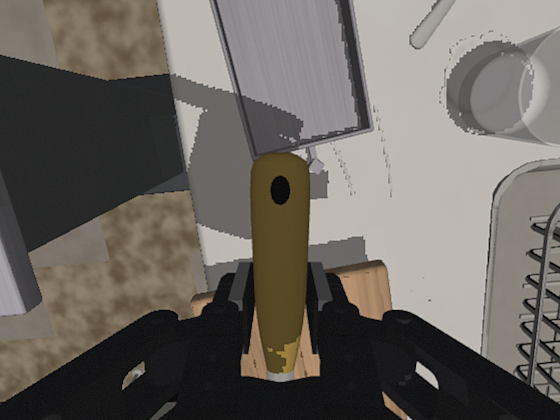

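The peeler is held straight, with its handle end at (280,160) and the tray's rear edge at about (310,145). Now I fit the tray's pose.

```bash
cat > fit.py <<'E'
from h import *
from scipy.optimize import least_squares
def fit(q,x0):
    def res(a):
        c,s=np.cos(a[2]),np.sin(a[2]); d=q[:,:2]-a[:2]; X=d@[c,s]; Y=d@[-s,c]
        dx=np.maximum(np.abs(X-2.875)-103.375,0); # wall lines x -100.5..106.25
        sy=np.hypot(np.abs(np.abs(Y)-48.75),dx); dy=np.maximum(np.abs(Y)-48.75,0)
        r=np.hypot(X-106.25,dy); f=np.hypot(np.maximum(np.abs(X+100.5)-7,0),np.maximum(np.abs(Y)-50,0))
        return np.minimum(np.minimum(sy,r),f)
    return least_squares(res,x0,loss="soft_l1",f_scale=2)
def tray(P,x0,zlo=30,zhi=42):
    c,s=np.cos(x0[2]),np.sin(x0[2]); d=P[:,:,:2]-np.array(x0[:2]); X=d@[c,s];Y=d@[-s,c]
    m=(P[:,:,2]>zlo)&(P[:,:,2]<zhi)&(np.abs(X)<118)&(np.abs(Y)<60)&~((X<-108)&(np.abs(Y)<16))
    q=P[m]; r=fit(q,x0); print(len(q),r.x[:2].round(1),np.degrees(r.x[2]).round(2),"med res",np.median(np.abs(r.fun)).round(2)); return r.x
if __name__=="__main__":
    x0=[437,98,np.radians(-82)]
    tray(np.load("top1.npz")["P"],x0)
    tray(np.load("w.npz")["P"],x0)
    p,P=cap("top"); np.savez("top2.npz",p=p,P=P); a=tray(P,x0)
    p,P=cap("scene"); tray(P,x0); tray(np.load("scene1.npz")["P"],x0)
E
python3 fit.py
```

```text
479 [439.9  90.9] -81.9 med res 0.26
1713 [441.4  89.8] -82.13 med res 0.85
438 [439.9  91.2] -82.01 med res 0.18
309 [442.4  90.1] -81.89 med res 0.64
341 [442.3  90. ] -82.05 med res 0.8
```

>>> apply_moves([
  {"x": 0.03, "y": 0.33, "z": 0, "ax": 0, "ay": 0, "az": 0.05, "gripper": 1},
  {"x": 0.06, "y": 0.66, "z": 0, "ax": 0, "ay": 0, "az": 0.1, "gripper": 1},
  {"x": 0.08, "y": 1, "z": 0, "ax": 0, "ay": 0, "az": 0.153, "gripper": 1},
])

```text
time: 5.1
tcp_pos: [435.7, 32.4, 179.6]
tool_rot: [2.068, 2.364, 0.0]
force: [0.2, -0.6, -0.4]
gripper_width: 23.1
grip_force: 59.1
```

>>> apply_moves([
  {"x": 0.01, "y": 0.3, "z": 0, "ax": 0, "ay": 0, "az": 0, "gripper": 1},
  {"x": 0.02, "y": 0.6, "z": 0, "ax": 0, "ay": 0, "az": 0, "gripper": 1},
  {"x": 0.03, "y": 0.77, "z": 0, "ax": 0, "ay": 0, "az": 0, "gripper": 1},
  {"x": 0.03, "y": 0.77, "z": -0.3, "ax": 0, "ay": 0, "az": 0, "gripper": 1},
  {"x": 0.03, "y": 0.77, "z": -0.5, "ax": 0, "ay": 0, "az": 0, "gripper": 1},
  {"x": 0.03, "y": 0.77, "z": -0.5, "ax": 0, "ay": 0, "az": 0, "gripper": 1},
  {"x": 0.03, "y": 0.77, "z": -0.5, "ax": 0, "ay": 0, "az": 0, "gripper": 1},
])

```text
time: 5.8
tcp_pos: [438.5, 109.1, 129.6]
tool_rot: [-2.07, -2.363, 0.001]
force: [0.3, 0.1, -0.1]
gripper_width: 23.3
grip_force: 59.1
```

>>> apply_moves([
  {"x": -0.01, "y": 0.04, "z": -0.3, "ax": 0, "ay": 0, "az": 0, "gripper": 1},
  {"x": -0.01, "y": 0.04, "z": -0.6, "ax": 0, "ay": 0, "az": 0, "gripper": 1},
  {"x": -0.01, "y": 0.04, "z": -0.8, "ax": 0, "ay": 0, "az": 0, "gripper": 1},
  {"x": -0.01, "y": 0.04, "z": -0.9, "ax": 0, "ay": 0, "az": 0, "gripper": 1},
  {"x": -0.01, "y": 0.04, "z": -0.98, "ax": 0, "ay": 0, "az": 0, "gripper": 1},
  {"x": -0.01, "y": 0.04, "z": -1, "ax": 0, "ay": 0, "az": 0, "gripper": 1},
  {"x": -0.01, "y": 0.04, "z": -1, "ax": 0, "ay": 0, "az": 0, "gripper": 1},
])

```text
time: 6.5
tcp_pos: [437.7, 113.8, 29.9]
tool_rot: [2.068, 2.364, 0.001]
force: [-0.0, 0.3, -0.5]
gripper_width: 23.2
grip_force: 59.1
```

>>> apply_moves([
  {"x": 0, "y": 0, "z": -0.03, "ax": 0, "ay": 0, "az": 0, "gripper": 1},
  {"x": 0, "y": 0, "z": -0.06, "ax": 0, "ay": 0, "az": 0, "gripper": 1},
  {"x": 0, "y": 0, "z": -0.08, "ax": 0, "ay": 0, "az": 0, "gripper": 1},
  {"x": 0, "y": 0, "z": -0.08, "ax": 0, "ay": 0, "az": 0, "gripper": 1},
  {"x": 0, "y": 0, "z": -0.08, "ax": 0, "ay": 0, "az": 0, "gripper": 1},
])

```text
time: 7.0
tcp_pos: [436.9, 113.9, 21.3]
tool_rot: [-2.068, -2.365, 0.0]
force: [-0.1, -0.0, -0.4]
gripper_width: 23.3
grip_force: 59.1
```

>>> apply_moves([
  {"x": 0, "y": 0, "z": -0.01, "ax": 0, "ay": 0, "az": 0, "gripper": 1},
  {"x": 0, "y": 0, "z": -0.015, "ax": 0, "ay": 0, "az": 0, "gripper": 1},
  {"x": 0, "y": 0, "z": -0.015, "ax": 0, "ay": 0, "az": 0, "gripper": 0.3},
  {"x": 0, "y": 0, "z": -0.015, "ax": 0, "ay": 0, "az": 0, "gripper": 0},
  {"x": 0, "y": 0, "z": -0.015, "ax": 0, "ay": 0, "az": 0, "gripper": -0.15},
  {"x": 0, "y": 0, "z": -0.015, "ax": 0, "ay": 0, "az": 0, "gripper": -0.15},
  {"x": 0, "y": 0, "z": -0.015, "ax": 0, "ay": 0, "az": 0, "gripper": -0.15},
])

```text
time: 7.7
tcp_pos: [437.0, 113.9, 19.8]
tool_rot: [2.068, 2.365, 0.0]
force: [-0.6, 0.7, 0.6]
gripper_width: 49.5
grip_force: 0.0
```

>>> apply_moves([
  {"x": 0, "y": 0, "z": 0.1, "ax": 0, "ay": 0, "az": 0, "gripper": -0.15},
  {"x": 0, "y": 0, "z": 0.4, "ax": 0, "ay": 0, "az": 0, "gripper": -0.15},
  {"x": 0, "y": 0.1, "z": 0.8, "ax": 0, "ay": 0, "az": 0, "gripper": -0.15},
  {"x": 0, "y": 0.5, "z": 1, "ax": 0, "ay": 0, "az": 0, "gripper": -0.15},
  {"x": -0.15, "y": 1, "z": 1, "ax": 0, "ay": 0, "az": 0, "gripper": -0.15},
])

```text
time: 8.2
tcp_pos: [427.1, 212.6, 124.4]
tool_rot: [2.068, 2.356, 0.013]
force: [1.2, 0.3, 0.4]
gripper_width: 48.8
grip_force: 0.0
```

```bash
python3 t.py w3
cat > chk.py <<'E'
from fit import *
p,P=cap("top"); a=tray(P,[440.5,90.5,np.radians(-82)]);save("top3",p)
hsv=cv2.cvtColor(p,cv2.COLOR_RGB2HSV)
m=(hsv[:,:,0]>20)&(hsv[:,:,0]<34)&(hsv[:,:,1]>150)
c,s=np.cos(a[2]),np.sin(a[2]); d=P[:,:,:2]-a[:2]; X=d@[c,s];Y=d@[-s,c]
m&=(np.abs(X)<110)&(np.abs(Y)<55);print(m.sum(),"yellow X",np.percentile(X[m],[2,98]).round(),"Y",np.percentile(Y[m],[2,50,98]).round(),"z",np.percentile(P[:,:,2][m],[2,50,98]).round(1))
E
python3 chk.py
```

```text
[427.1 212.6 124.4] [2.068 2.356 0.013] 48.816649878899256 [1.2 0.3 0.4]
465 [440.   90.5] -81.87 med res 0.17
273 yellow X [-76.  17.] Y [-11.  -2.   8.] z [14.4 18.8 22.9]
```

View pics/w3.png

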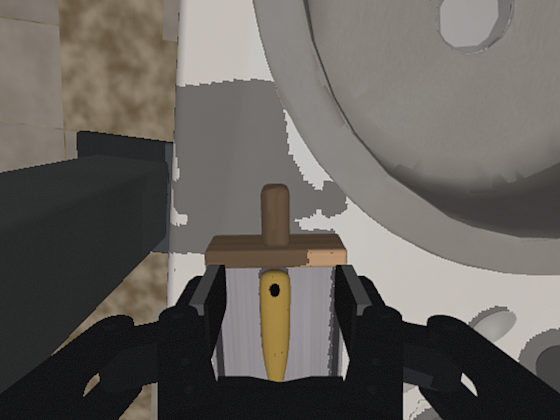

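The wrist view shows the peeler lying flat and centred in the tray. The handle stub is at (275,215). Before dragging, I refine the board's pose relative to the tray per camera, so that calibration offsets cancel.

```bash
cat > b.py <<'E'
from fit import *
def board(P):
    m=(P[:,:,2]>60)&(P[:,:,2]<69)&(np.abs(P[:,:,0]-435)<110)&(np.abs(P[:,:,1]+242)<150)
    q=P[m][:,:2]
    def f(a):  # symmetric hull: 1-99.5 percentiles per edge strip
        c,s=np.cos(a),np.sin(a);return q@np.array([[c,-s],[s,c]])
    def width(a):
        R=f(a);return [np.percentile(R[:,i],[.4,99.6]) for i in(0,1)]
    A=np.radians(np.arange(-87,-81,.1)); 
    # edge lines: per-column extreme points, robust line fit
    R=f(np.radians(-84.2)); out=[]
    for i in(0,1):
        for sg in(1,-1):
            b=np.round(R[:,1-i]/8); pts=[(b0*8,sg*np.percentile(sg*R[b==b0,i],98)) for b0 in np.unique(b) if (b==b0).sum()>15]
            pts=np.array(pts,np.float32); pts=pts[2:-2]
            vx,vy,x,y=cv2.fitLine(pts,cv2.DIST_HUBER,0,.01,.01).ravel(); k=vy/vx
            mid=np.median(R[:,1-i]); out.append((round(float(y+k*(mid-x)),1),round(float(np.degrees(np.arctan(k))*(1 if i else -1)),2)))
    (a1,_),(a2,_),(b1,_),(b2,_)=out; cx,cy=(a1+a2)/2,(b1+b2)/2; c,s=np.cos(np.radians(-84.2)),np.sin(np.radians(-84.2))
    print("edges",out,"size",a1-a2,b1-b2,"centre",round(c*cx-s*cy,1),round(s*cx+c*cy,1))
board(np.load("top1.npz")["P"]); board(np.load("scene1.npz")["P"])
p,P=cap("top");board(P)
p,P=cap("scene");board(P)
E
python3 b.py
```

```text
edges [(388.8, 26.39), (166.9, 0.76), (487.5, 0.19), (330.1, -0.18)] size 221.9 157.39999999999998 centre 434.8 -235.1
edges [(405.1, 0.73), (169.1, 0.26), (487.1, -1.43), (330.2, -0.05)] size 236.00000000000003 156.90000000000003 centre 435.6 -244.3
edges [(388.1, 25.91), (167.3, 0.8), (487.2, 0.35), (330.3, -0.27)] size 220.8 156.89999999999998 centre 434.7 -235.0
edges [(404.5, 0.2), (170.5, 1.1), (487.5, -0.8), (330.7, -0.48)] size 234.0 156.8 centre 436.1 -244.7
```

>>> apply_moves([
  {"x": 0, "y": 0.05, "z": 0, "ax": 0, "ay": 0, "az": 0, "gripper": -0.15},
  {"x": 0, "y": 0.05, "z": -0.3, "ax": 0, "ay": 0, "az": 0, "gripper": -0.15},
  {"x": 0, "y": 0.05, "z": -0.6, "ax": 0, "ay": 0, "az": 0, "gripper": -0.15},
  {"x": 0, "y": 0.05, "z": -0.8, "ax": 0, "ay": 0, "az": 0, "gripper": -0.15},
  {"x": 0, "y": 0.05, "z": -0.95, "ax": 0, "ay": 0, "az": 0, "gripper": -0.15},
  {"x": 0, "y": 0.05, "z": -0.95, "ax": 0, "ay": 0, "az": 0, "gripper": -0.15},
])

```text
time: 9.0
tcp_pos: [421.4, 215.2, 22.8]
tool_rot: [-2.069, -2.36, 0.007]
force: [0.3, -0.9, 0.2]
gripper_width: 49.1
grip_force: 0.0
```

```bash
cat > s.py <<'E'
from plant import get_state
import numpy as np
s=get_state();r=s["tool_rot"];print(s["time"],s["tcp_pos"].round(2),"ytool",round((2*np.degrees(np.arctan2(r[1],r[0]))-90)%180,2),s["force"].round(1),s["wrist_torque"].round(2),s["gripper_width"])
E
python3 s.py
```

```text
9.0 [421.38 215.17  22.79] ytool 7.52 [ 0.3 -0.9  0.2] [0.02 0.01 0.02] 49.09724091629015
```

>>> apply_moves([
  {"x": 0.01, "y": 0.0, "z": -0.05, "ax": 0, "ay": 0, "az": 0, "gripper": -0.15},
  {"x": 0.01, "y": 0.0, "z": -0.1, "ax": 0, "ay": 0, "az": 0, "gripper": -0.15},
  {"x": 0.01, "y": 0.0, "z": -0.1, "ax": 0, "ay": 0, "az": 0, "gripper": -0.15},
  {"x": 0.01, "y": 0.0, "z": -0.1, "ax": 0, "ay": 0, "az": 0, "gripper": 0.1},
  {"x": 0.01, "y": 0.0, "z": -0.1, "ax": 0, "ay": 0, "az": 0, "gripper": 0.4},
  {"x": 0.01, "y": 0.0, "z": -0.1, "ax": 0, "ay": 0, "az": 0, "gripper": 1},
  {"x": 0.01, "y": 0.0, "z": -0.1, "ax": 0, "ay": 0, "az": 0, "gripper": 1},
  {"x": 0.01, "y": 0.0, "z": -0.1, "ax": 0, "ay": 0, "az": 0, "gripper": 1},
  {"x": 0.01, "y": 0.0, "z": -0.1, "ax": 0, "ay": 0, "az": 0, "gripper": 1},
])

```text
time: 9.9
tcp_pos: [424.1, 217.0, 15.4]
tool_rot: [2.067, 2.365, 0.002]
force: [0.1, -1.1, 6.5]
gripper_width: 18.9
grip_force: 60.0
```

```bash
python3 s.py; python3 chk.py
```

```text
9.9 [424.09 217.    15.38] ytool 7.68 [ 0.1 -1.1  6.5] [-0.03  0.13 -0.01] 18.88464116422152
468 [439.7  90.5] -82.12 med res 0.17
273 yellow X [-76.  17.] Y [-11.  -1.   8.] z [14.9 18.8 23. ]
```

Handle gripped. Next I turn and shift the tray into line with the channel, staying short of the mouth.

>>> apply_moves([
  {"x": 0, "y": 0, "z": 0.015, "ax": 0, "ay": 0, "az": 0, "gripper": 1},
  {"x": -0.02, "y": -0.04, "z": 0.015, "ax": 0, "ay": 0, "az": -0.002, "gripper": 1},
  {"x": -0.05, "y": -0.1, "z": 0.015, "ax": 0, "ay": 0, "az": -0.005, "gripper": 1},
  {"x": -0.08, "y": -0.16, "z": 0.015, "ax": 0, "ay": 0, "az": -0.008, "gripper": 1},
  {"x": -0.11, "y": -0.22, "z": 0.015, "ax": 0, "ay": 0, "az": -0.011, "gripper": 1},
  {"x": -0.14, "y": -0.28, "z": 0.015, "ax": 0, "ay": 0, "az": -0.014, "gripper": 1},
  {"x": -0.17, "y": -0.34, "z": 0.015, "ax": 0, "ay": 0, "az": -0.017, "gripper": 1},
  {"x": -0.2, "y": -0.4, "z": 0.015, "ax": 0, "ay": 0, "az": -0.02, "gripper": 1},
  {"x": -0.23, "y": -0.46, "z": 0.015, "ax": 0, "ay": 0, "az": -0.022, "gripper": 1},
  {"x": -0.26, "y": -0.52, "z": 0.015, "ax": 0, "ay": 0, "az": -0.0235, "gripper": 1},
  {"x": -0.285, "y": -0.57, "z": 0.015, "ax": 0, "ay": 0, "az": -0.0235, "gripper": 1},
  {"x": -0.29, "y": -0.58, "z": 0.015, "ax": 0, "ay": 0, "az": -0.0235, "gripper": 1},
])

```text
time: 11.15
tcp_pos: [394.1, 158.3, 16.3]
tool_rot: [-2.112, -2.326, 0.001]
force: [0.9, 0.9, -2.2]
gripper_width: 19.4
grip_force: 58.9
```

```bash
python3 s.py
cat > c2.py <<'E'
from fit import *
for n in("top","scene"):
    p,P=cap(n); a=tray(P,[407,31,np.radians(-84.2)]); save("al_"+n,p)
    d=a[:2]-[435.6,-242.2]; t=np.radians(-84.2); print(n,"frame X,Y",d@[np.cos(t),np.sin(t)],d@[-np.sin(t),np.cos(t)])
E
python3 c2.py
```

```text
11.15 [394.14 158.26  16.29] ytool 5.52 [ 0.9  0.9 -2.2] [ 0.3  -0.07  0.05] 19.36642602622614
334 [405.1  31.2] -84.22 med res 0.52
top frame X,Y -275.09169247121304 -2.6982776144299176
370 [407.4  30.3] -84.24 med res 0.63
scene frame X,Y -273.9813472876819 -0.5567440719554859
```

>>> apply_moves([
  {"x": 0.015, "y": -0.05, "z": 0, "ax": 0, "ay": 0, "az": 0, "gripper": 1},
  {"x": 0.025, "y": -0.15, "z": 0, "ax": 0, "ay": 0, "az": 0, "gripper": 1},
  {"x": 0.035, "y": -0.25, "z": 0, "ax": 0, "ay": 0, "az": 0, "gripper": 1},
  {"x": 0.045, "y": -0.35, "z": 0, "ax": 0, "ay": 0, "az": 0, "gripper": 1},
  {"x": 0.055, "y": -0.45, "z": 0, "ax": 0, "ay": 0, "az": 0, "gripper": 1},
  {"x": 0.065, "y": -0.55, "z": 0, "ax": 0, "ay": 0, "az": 0, "gripper": 1},
  {"x": 0.07, "y": -0.6, "z": 0, "ax": 0, "ay": 0, "az": 0, "gripper": 1},
  {"x": 0.075, "y": -0.65, "z": 0, "ax": 0, "ay": 0, "az": 0, "gripper": 1},
  {"x": 0.08, "y": -0.7, "z": 0, "ax": 0, "ay": 0, "az": 0, "gripper": 1},
  {"x": 0.085, "y": -0.75, "z": 0, "ax": 0, "ay": 0, "az": 0, "gripper": 1},
])

```text
time: 12.25
tcp_pos: [403.1, 83.5, 16.3]
tool_rot: [-2.111, -2.326, 0.0]
force: [0.3, 0.6, -3.3]
gripper_width: 19.1
grip_force: 58.9
```

>>> apply_moves([
  {"x": 0.005, "y": -0.05, "z": 0, "ax": 0, "ay": 0, "az": 0, "gripper": 1},
  {"x": 0.01, "y": -0.1, "z": 0, "ax": 0, "ay": 0, "az": 0, "gripper": 1},
  {"x": 0.015, "y": -0.15, "z": 0, "ax": 0, "ay": 0, "az": 0, "gripper": 1},
  {"x": 0.02, "y": -0.2, "z": 0, "ax": 0, "ay": 0, "az": 0, "gripper": 1},
  {"x": 0.02, "y": -0.2, "z": 0, "ax": 0, "ay": 0, "az": 0, "gripper": 1},
])

```text
time: 12.75
tcp_pos: [405.3, 63.2, 16.3]
tool_rot: [2.112, 2.326, -0.0]
force: [-0.5, -1.2, -4.2]
gripper_width: 19.2
grip_force: 58.8
```

```bash
python3 s.py
```

```text
12.75 [405.34  63.15  16.32] ytool 5.52 [-0.5 -1.2 -4.2] [ 0.19 -0.1   0.04] 19.222215796671097
```

>>> apply_moves([
  {"x": 0.005, "y": -0.05, "z": -0.004, "ax": 0, "ay": 0, "az": 0, "gripper": 1},
  {"x": 0.01, "y": -0.1, "z": -0.005, "ax": 0, "ay": 0, "az": 0, "gripper": 1},
  {"x": 0.015, "y": -0.15, "z": -0.005, "ax": 0, "ay": 0, "az": 0, "gripper": 1},
  {"x": 0.02, "y": -0.2, "z": -0.005, "ax": 0, "ay": 0, "az": 0, "gripper": 1},
  {"x": 0.025, "y": -0.25, "z": -0.005, "ax": 0, "ay": 0, "az": 0, "gripper": 1},
  {"x": 0.03, "y": -0.3, "z": -0.005, "ax": 0, "ay": 0, "az": 0, "gripper": 1},
  {"x": 0.035, "y": -0.35, "z": -0.005, "ax": 0, "ay": 0, "az": 0, "gripper": 1},
])

```text
time: 13.45
tcp_pos: [408.7, 28.4, 15.8]
tool_rot: [-2.111, -2.326, 0.0]
force: [-0.2, 0.7, -3.4]
gripper_width: 19.1
grip_force: 59.0
```

>>> apply_moves([
  {"x": 0.005, "y": -0.05, "z": 0, "ax": 0, "ay": 0, "az": 0, "gripper": 1},
  {"x": 0.01, "y": -0.1, "z": 0, "ax": 0, "ay": 0, "az": 0, "gripper": 1},
  {"x": 0.015, "y": -0.15, "z": 0, "ax": 0, "ay": 0, "az": 0, "gripper": 1},
  {"x": 0.015, "y": -0.15, "z": 0, "ax": 0, "ay": 0, "az": 0, "gripper": 1},
])

```text
time: 13.85
tcp_pos: [410.5, 13.0, 15.9]
tool_rot: [2.111, 2.325, 0.0]
force: [-0.9, -0.7, -3.7]
gripper_width: 19.0
grip_force: 58.9
```

>>> apply_moves([
  {"x": 0.005, "y": -0.05, "z": 0, "ax": 0, "ay": 0, "az": 0, "gripper": 1},
  {"x": 0.01, "y": -0.1, "z": 0, "ax": 0, "ay": 0, "az": 0, "gripper": 1},
  {"x": 0.015, "y": -0.15, "z": 0, "ax": 0, "ay": 0, "az": 0, "gripper": 1},
  {"x": 0.02, "y": -0.2, "z": 0, "ax": 0, "ay": 0, "az": 0, "gripper": 1},
  {"x": 0.02, "y": -0.2, "z": 0, "ax": 0, "ay": 0, "az": 0, "gripper": 1},
])

```text
time: 14.35
tcp_pos: [412.6, -7.1, 15.9]
tool_rot: [2.111, 2.325, -0.0]
force: [1.4, -1.8, -3.2]
gripper_width: 18.7
grip_force: 59.0
```

```bash
python3 s.py
```

```text
14.35 [412.62  -7.1   15.9 ] ytool 5.53 [ 1.4 -1.8 -3.2] [-0.08 -0.19  0.26] 18.749295130304578
```

>>> apply_moves([
  {"x": 0.01, "y": -0.05, "z": 0, "ax": 0, "ay": 0, "az": 0, "gripper": 1},
  {"x": 0.015, "y": -0.1, "z": 0, "ax": 0, "ay": 0, "az": 0, "gripper": 1},
  {"x": 0.02, "y": -0.15, "z": 0, "ax": 0, "ay": 0, "az": 0, "gripper": 1},
  {"x": 0.025, "y": -0.2, "z": 0, "ax": 0, "ay": 0, "az": 0, "gripper": 1},
  {"x": 0.025, "y": -0.2, "z": 0, "ax": 0, "ay": 0, "az": 0, "gripper": 1},
])

```text
time: 14.85
tcp_pos: [415.0, -27.1, 15.9]
tool_rot: [2.111, 2.325, -0.0]
force: [1.8, -0.2, -2.6]
gripper_width: 19.0
grip_force: 59.0
```

```bash
python3 s.py
```

```text
14.85 [414.96 -27.1   15.86] ytool 5.52 [ 1.8 -0.2 -2.6] [-0.13 -0.21  0.21] 19.000627493938445
```

>>> apply_moves([
  {"x": 0.008, "y": -0.05, "z": 0, "ax": 0, "ay": 0, "az": 0, "gripper": 1},
  {"x": 0.013, "y": -0.1, "z": 0, "ax": 0, "ay": 0, "az": 0, "gripper": 1},
  {"x": 0.018, "y": -0.15, "z": 0, "ax": 0, "ay": 0, "az": 0, "gripper": 1},
  {"x": 0.023, "y": -0.2, "z": 0, "ax": 0, "ay": 0, "az": 0, "gripper": 1},
  {"x": 0.028, "y": -0.25, "z": 0, "ax": 0, "ay": 0, "az": 0, "gripper": 1},
  {"x": 0.028, "y": -0.25, "z": 0, "ax": 0, "ay": 0, "az": 0, "gripper": 1},
])

```text
time: 15.45
tcp_pos: [417.8, -52.1, 15.9]
tool_rot: [2.111, 2.325, -0.0]
force: [0.9, -1.0, -3.2]
gripper_width: 19.0
grip_force: 58.9
```

```bash
python3 s.py
```

```text
15.45 [417.8  -52.12  15.86] ytool 5.52 [ 0.9 -1.  -3.2] [-0.02 -0.11  0.15] 18.985403915505387
```

>>> apply_moves([
  {"x": 0, "y": 0, "z": 0, "ax": 0, "ay": 0, "az": 0, "gripper": 0.3},
  {"x": 0, "y": 0, "z": 0, "ax": 0, "ay": 0, "az": 0, "gripper": 0.1},
  {"x": 0, "y": 0, "z": 0, "ax": 0, "ay": 0, "az": 0, "gripper": 0.1},
  {"x": 0, "y": 0, "z": 0.1, "ax": 0, "ay": 0, "az": 0, "gripper": 0.1},
  {"x": 0, "y": 0, "z": 0.4, "ax": 0, "ay": 0, "az": 0, "gripper": 0.1},
  {"x": 0, "y": 0.0, "z": 0.5, "ax": 0, "ay": 0, "az": 0, "gripper": 0.1},
  {"x": -0.03, "y": 0.3, "z": 0.5, "ax": 0, "ay": 0, "az": 0, "gripper": 0.5},
  {"x": -0.06, "y": 0.6, "z": 0.5, "ax": 0, "ay": 0, "az": 0, "gripper": 1},
  {"x": -0.06, "y": 0.6, "z": 0.5, "ax": 0, "ay": 0, "az": 0, "gripper": 1},
  {"x": -0.06, "y": 0.6, "z": 0.5, "ax": 0, "ay": 0, "az": 0, "gripper": 1},
])

```text
time: 16.45
tcp_pos: [411.5, 9.2, 66.1]
tool_rot: [2.108, 2.328, 0.0]
force: [0.7, 0.4, 0.4]
gripper_width: 0.2
grip_force: 0.0
```

```bash
python3 s.py
python3 - <<'E'
from h import *
p,P=cap("top");np.savez("top4.npz",p=p,P=P);q,Q=cap("scene")
save("mix",np.hstack([cv2.resize(p[180:300,230:470],None,fx=1.65,fy=1.65),cv2.resize(q[170:330,200:400],(396,198*396//396))[:198,:396]]))
E
```

```text
16.45 [411.49   9.19  66.1 ] ytool 5.68 [0.7 0.4 0.4] [ 0.01 -0.02 -0.04] 0.17606592452650757
```

View pics/mix.png

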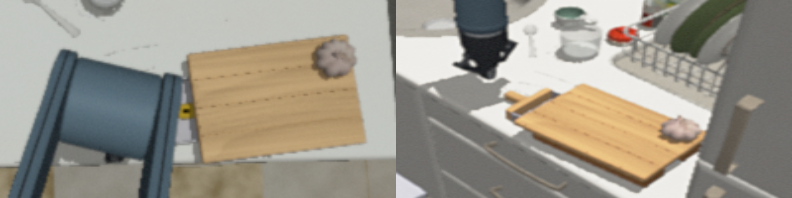

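The tray is in line under the board and the peeler is still inside it (yellow at (185,111)). I'll lower the closed fingers behind the handle's end and push.

>>> apply_moves([
  {"x": 0, "y": 0, "z": -0.2, "ax": 0, "ay": 0, "az": 0, "gripper": 1},
  {"x": 0, "y": 0, "z": -0.4, "ax": 0, "ay": 0, "az": 0, "gripper": 1},
  {"x": 0, "y": 0, "z": -0.44, "ax": 0, "ay": 0, "az": 0, "gripper": 1},
  {"x": 0.01, "y": -0.1, "z": -0.44, "ax": 0, "ay": 0, "az": 0, "gripper": 1},
  {"x": 0.015, "y": -0.15, "z": -0.44, "ax": 0, "ay": 0, "az": 0, "gripper": 1},
  {"x": 0.018, "y": -0.18, "z": -0.44, "ax": 0, "ay": 0, "az": 0, "gripper": 1},
  {"x": 0.018, "y": -0.18, "z": -0.44, "ax": 0, "ay": 0, "az": 0, "gripper": 1},
])

```text
time: 17.25
tcp_pos: [414.0, -10.1, 22.5]
tool_rot: [2.112, 2.324, 0.001]
force: [-0.3, 0.6, -0.1]
gripper_width: -0.0
grip_force: 0.0
```

>>> apply_moves([
  {"x": 0.002, "y": -0.02, "z": 0, "ax": 0, "ay": 0, "az": 0, "gripper": 1},
  {"x": 0.004, "y": -0.04, "z": 0, "ax": 0, "ay": 0, "az": 0, "gripper": 1},
  {"x": 0.006, "y": -0.06, "z": 0, "ax": 0, "ay": 0, "az": 0, "gripper": 1},
  {"x": 0.008, "y": -0.08, "z": 0, "ax": 0, "ay": 0, "az": 0, "gripper": 1},
  {"x": 0.01, "y": -0.1, "z": 0, "ax": 0, "ay": 0, "az": 0, "gripper": 1},
])

```text
time: 17.75
tcp_pos: [414.1, -19.0, 21.8]
tool_rot: [-2.111, -2.326, -0.0]
force: [-0.4, 4.7, 3.6]
gripper_width: 0.3
grip_force: 2.5
```

>>> apply_moves([
  {"x": 0.002, "y": -0.02, "z": 0, "ax": 0, "ay": 0, "az": 0, "gripper": 1},
  {"x": 0.004, "y": -0.04, "z": 0, "ax": 0, "ay": 0, "az": 0, "gripper": 1},
  {"x": 0.006, "y": -0.06, "z": 0, "ax": 0, "ay": 0, "az": 0, "gripper": 1},
])

```text
time: 18.05
tcp_pos: [414.4, -24.5, 21.8]
tool_rot: [-2.111, -2.325, -0.001]
force: [0.0, 5.3, 3.2]
gripper_width: -0.1
grip_force: 2.6
```

>>> apply_moves([
  {"x": 0.002, "y": -0.02, "z": 0, "ax": 0, "ay": 0, "az": 0, "gripper": 1},
  {"x": 0.004, "y": -0.04, "z": 0, "ax": 0, "ay": 0, "az": 0, "gripper": 1},
  {"x": 0.006, "y": -0.06, "z": 0, "ax": 0, "ay": 0, "az": 0, "gripper": 1},
])

```text
time: 18.35
tcp_pos: [415.0, -30.5, 21.8]
tool_rot: [-2.111, -2.325, -0.001]
force: [-1.2, 4.4, 3.3]
gripper_width: -0.1
grip_force: 2.7
```

>>> apply_moves([
  {"x": 0.001, "y": -0.01, "z": 0, "ax": 0, "ay": 0, "az": 0, "gripper": 1},
  {"x": 0.002, "y": -0.02, "z": 0, "ax": 0, "ay": 0, "az": 0, "gripper": 1},
  {"x": 0.003, "y": -0.03, "z": 0, "ax": 0, "ay": 0, "az": 0, "gripper": 1},
])

```text
time: 18.65
tcp_pos: [415.3, -33.6, 21.8]
tool_rot: [-2.111, -2.325, -0.0]
force: [-1.2, 5.8, 4.3]
gripper_width: 0.4
grip_force: 2.7
```

>>> apply_moves([
  {"x": 0.001, "y": -0.01, "z": 0, "ax": 0, "ay": 0, "az": 0, "gripper": 1},
  {"x": 0.002, "y": -0.02, "z": 0, "ax": 0, "ay": 0, "az": 0, "gripper": 1},
])

```text
time: 18.85
tcp_pos: [415.5, -35.5, 21.8]
tool_rot: [-2.11, -2.325, -0.0]
force: [-1.2, 6.0, 3.3]
gripper_width: 0.0
grip_force: 2.8
```

>>> apply_moves([
  {"x": 0.001, "y": -0.01, "z": 0, "ax": 0, "ay": 0, "az": 0, "gripper": 1},
  {"x": 0.002, "y": -0.02, "z": 0, "ax": 0, "ay": 0, "az": 0, "gripper": 1},
])

```text
time: 19.05
tcp_pos: [415.3, -36.7, 21.8]
tool_rot: [-2.11, -2.323, -0.002]
force: [-0.6, 11.9, 7.5]
gripper_width: 0.0
grip_force: 6.2
```

Resistance is rising, so the catch is engaging. I go on in 1 mm steps.

>>> apply_moves([
  {"x": 0.001, "y": -0.01, "z": 0, "ax": 0, "ay": 0, "az": 0, "gripper": 1},
  {"x": 0.001, "y": -0.01, "z": 0, "ax": 0, "ay": 0, "az": 0, "gripper": 1},
])

```text
time: 19.25
tcp_pos: [415.2, -37.3, 21.8]
tool_rot: [-2.11, -2.323, -0.002]
force: [-0.5, 12.1, 7.3]
gripper_width: -0.1
grip_force: 5.9
```

>>> apply_moves([
  {"x": 0.001, "y": -0.01, "z": 0, "ax": 0, "ay": 0, "az": 0, "gripper": 1},
  {"x": 0.001, "y": -0.01, "z": 0, "ax": 0, "ay": 0, "az": 0, "gripper": 1},
])

```text
time: 19.45
tcp_pos: [415.1, -38.0, 21.8]
tool_rot: [-2.11, -2.322, -0.002]
force: [-0.9, 13.6, 7.8]
gripper_width: 0.0
grip_force: 6.7
```

>>> apply_moves([
  {"x": 0.001, "y": -0.01, "z": 0, "ax": 0, "ay": 0, "az": 0, "gripper": 1},
  {"x": 0.001, "y": -0.01, "z": 0, "ax": 0, "ay": 0, "az": 0, "gripper": 1},
])

```text
time: 19.65
tcp_pos: [415.0, -38.7, 21.8]
tool_rot: [-2.109, -2.322, -0.002]
force: [-0.9, 14.8, 9.5]
gripper_width: 0.0
grip_force: 7.4
```

>>> apply_moves([
  {"x": 0.001, "y": -0.01, "z": 0, "ax": 0, "ay": 0, "az": 0, "gripper": 1},
  {"x": 0.001, "y": -0.01, "z": 0, "ax": 0, "ay": 0, "az": 0, "gripper": 1},
])

```text
time: 19.85
tcp_pos: [415.1, -39.9, 21.8]
tool_rot: [-2.109, -2.323, -0.001]
force: [-1.4, 12.6, 8.3]
gripper_width: -0.3
grip_force: 6.3
```

Past the peak (14.8 N, now 12.6 N). I continue gently.

>>> apply_moves([
  {"x": 0.001, "y": -0.01, "z": 0, "ax": 0, "ay": 0, "az": 0, "gripper": 1},
  {"x": 0.001, "y": -0.01, "z": 0, "ax": 0, "ay": 0, "az": 0, "gripper": 1},
])

```text
time: 20.05
tcp_pos: [415.6, -41.7, 21.8]
tool_rot: [-2.109, -2.324, -0.001]
force: [-1.2, 8.1, 5.9]
gripper_width: 0.1
grip_force: 4.0
```

>>> apply_moves([
  {"x": 0.001, "y": -0.01, "z": 0, "ax": 0, "ay": 0, "az": 0, "gripper": 1},
  {"x": 0.001, "y": -0.01, "z": 0, "ax": 0, "ay": 0, "az": 0, "gripper": 1},
])

```text
time: 20.25
tcp_pos: [416.2, -43.6, 21.8]
tool_rot: [-2.11, -2.326, 0.0]
force: [-0.9, 2.8, 1.7]
gripper_width: 0.2
grip_force: 1.7
```

>>> apply_moves([
  {"x": 0.001, "y": -0.01, "z": 0, "ax": 0, "ay": 0, "az": 0, "gripper": 1},
  {"x": 0.001, "y": -0.01, "z": 0, "ax": 0, "ay": 0, "az": 0, "gripper": 1},
])

```text
time: 20.45
tcp_pos: [417.2, -45.7, 21.8]
tool_rot: [2.11, 2.326, -0.0]
force: [-0.1, 0.2, 0.1]
gripper_width: -0.2
grip_force: 0.0
```

The tray has snapped ahead of the fingers and the force is zero. I follow up gently to confirm it sits on the stops, keeping under about 10 N.

>>> apply_moves([
  {"x": 0.001, "y": -0.01, "z": 0, "ax": 0, "ay": 0, "az": 0, "gripper": 1},
  {"x": 0.001, "y": -0.01, "z": 0, "ax": 0, "ay": 0, "az": 0, "gripper": 1},
])

```text
time: 20.65
tcp_pos: [417.2, -46.1, 21.8]
tool_rot: [-2.112, -2.326, -0.001]
force: [0.8, 3.9, 2.0]
gripper_width: 0.4
grip_force: 1.9
```

>>> apply_moves([
  {"x": 0.001, "y": -0.01, "z": 0, "ax": 0, "ay": 0, "az": 0, "gripper": 1},
  {"x": 0.001, "y": -0.01, "z": 0, "ax": 0, "ay": 0, "az": 0, "gripper": 1},
])

```text
time: 20.85
tcp_pos: [417.1, -46.2, 21.8]
tool_rot: [-2.112, -2.325, -0.002]
force: [2.7, 9.8, 1.9]
gripper_width: 0.1
grip_force: 4.6
```

The fingers stopped dead at 9.8 N (0.1 mm of travel for 6 N more), so the tray is on the stops. Backing off and checking.

>>> apply_moves([
  {"x": -0.01, "y": 0.1, "z": 0, "ax": 0, "ay": 0, "az": 0, "gripper": 1},
  {"x": -0.04, "y": 0.4, "z": 0.1, "ax": 0, "ay": 0, "az": 0, "gripper": 1},
  {"x": -0.08, "y": 0.8, "z": 0.5, "ax": 0, "ay": 0, "az": 0, "gripper": 1},
  {"x": -0.1, "y": 1, "z": 0.8, "ax": 0, "ay": 0, "az": 0, "gripper": 1},
])

```text
time: 21.25
tcp_pos: [405.4, 54.3, 102.0]
tool_rot: [-2.11, -2.324, 0.003]
force: [1.8, -0.5, -0.5]
gripper_width: -0.1
grip_force: 0.0
```

>>> apply_moves([
  {"x": -0.05, "y": 0.4, "z": 0.4, "ax": 0, "ay": 0, "az": 0, "gripper": 1},
  {"x": -0.1, "y": 0.8, "z": 0.8, "ax": 0, "ay": 0, "az": 0, "gripper": 1},
  {"x": -0.1, "y": 1, "z": 0.9, "ax": 0, "ay": 0, "az": 0, "gripper": 1},
  {"x": -0.1, "y": 1, "z": 0.9, "ax": 0, "ay": 0, "az": 0, "gripper": 1},
  {"x": -0.1, "y": 1, "z": 0.9, "ax": 0, "ay": 0, "az": 0, "gripper": 1},
])

```text
time: 21.75
tcp_pos: [396.8, 153.1, 191.8]
tool_rot: [2.108, 2.328, -0.0]
force: [0.3, -0.8, 0.1]
gripper_width: -0.0
grip_force: 0.0
```

```bash
python3 s.py
python3 - <<'E'
from h import *
p,P=cap("top");q,Q=cap("scene")
save("fin",np.hstack([cv2.resize(p[180:300,230:470],(396,198)),cv2.resize(q[170:330,200:400],(396,198))]))
t=np.radians(-84.2)
for n,A in(("top",P),("scene",Q)):
    d=A[:,:,:2]-[435.6,-242.2];X=d@[np.cos(t),np.sin(t)];Y=d@[-np.sin(t),np.cos(t)];Z=A[:,:,2]
    m=(np.abs(Y)<50)&(np.abs(Y)>16)&(X<-118)&(X>-170)&(Z>34)&(Z<43); h=(np.abs(Y)<9)&(X<-130)&(X>-220)&(Z>22)&(Z<40)
    print(n,"front X",np.percentile(X[m],[3,50]).round(1),"handle end",np.percentile(X[h],3).round(1),"Y",np.percentile(Y[h],[5,95]).round(1))
E
```

```text
21.75 [396.77 153.06 191.79] ytool 5.68 [ 0.3 -0.8  0.1] [0.04 0.01 0.06] -0.034985546220623075
top front X [-142.6 -136. ] handle end -183.5 Y [-8.  8.]
scene front X [-142.2 -139.4] handle end -181.0 Y [-8.6  7.9]
```

View pics/fin.png

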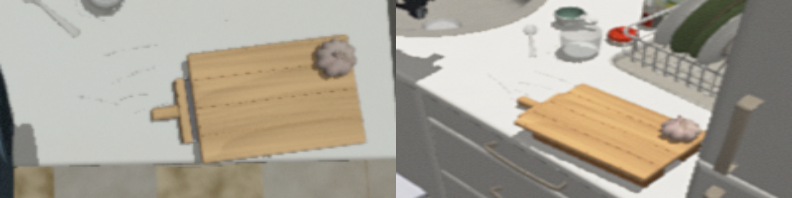

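The handle points outwards at (165,113), with the front about 20 mm and the handle's end about 60 mm out of the board's edge. Both are within the home range, and the tray is square and centred with the garlic untouched.

```bash
python3 -c "
from plant import order; print(order.job_done())"
```

```text
the job is handed in; nothing more can be done
None
```

The peeler lies flat in the tray, the tray has clicked home under the board with its handle outwards (final check push about 10 N), and the job was handed in at about 22 s.

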